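# Free the safety catch and open the casting cabinet

## Robot

A 6-joint arm with a two-finger parallel gripper is mounted at the origin on the work surface. World frame = base frame: x ahead of the robot, y to its left, z up, the work surface at z = 0. Lengths are in mm, angles in rad, forces in N, time in s.
With the tool pointing down it reaches from about 275 to 750 mm from the base axis. Payload 10.2 kg.
Tool frame: the origin (TCP) lies at the very end of the fingers, on their centre line; the grasp point (between the pads) lies 19 mm behind it; z points along the fingers, y is the line along which they close (so a half turn about z gives the same grasp; the last joint's range is limited). The gripper opens to 85 mm and grips with 20 to 120 N. Pads are 22 mm wide; open, the fingers measure 114 mm over their backs; the gripper's body (76 mm by 85 mm) begins 54 mm behind the grasp point. The pads swing forward as they close: fully open they stand 13 mm farther back than shut.
Start: joints at [0.974, 0.313, 1.498, -0, 1.331, -0.223], TCP at [191.72, 488.748, 231.294] pointing down, gripper open.
Joint ranges: [-2.94, 2.94], [-0.97, 2.17], [0.19, 2.56], [-1.23, 4.37], [0.02, 3.11], [-2.88, 2.88]. Speed limits (rad/s): [2.39, 2.39, 3.01, 3.14, 3.14, 3.14].

## Interface

Orientations are given as a unit quaternion [w, x, y, z].
In Python, from rig import ctrl gives the robot as it stands.
- The arm moves only by the shell command python3 -m pendant 'ROWS' [FORCE]. ROWS is JSON, a list that holds one entry, the list of rows, each a list of 5 numbers: the shift along the tool's x, y, z normalised to -1 to 1, where 1 is 200 mm, then the turn about the tool's z normalised to -1 to 1, where 1 is pi rad, then the opening, from 0 (shut) to 1 (fully open). In form: [[[dx, dy, dz, spin, hand], ...]]. A call has 1 to 12 rows; each row is the pose to reach, as a shift and turn from the pose commanded when the call began, along the tool's axes at that moment, turning the shorter way round; what a row does not reach only later rows make up. A row lasts 1/10 s, in which the tool goes at most 50 mm and 8.59 degrees, less where a joint would pass 70% of its speed; a pose out of reach is approached as far as the arm can. A call with a number of a shift or a turn outside -1 to 1 is refused whole. A call with a gripper value outside its range is refused whole. The fingers move at their own pace and stop on an object; FORCE is the grip in N (left out, the last holds). Time passes only in rows, so rows that repeat a pose let the fingers close. It gives the time, the measured TCP pose, the force, the opening and the grip force at its end, in the units of the state.
- ctrl.sense(): the state, without advancing time (a new reading comes with each control period).
- ctrl.capture(name): name is "scene" or "top" or "wrist"; returns (picture, depth): 420x560x3 uint8, blue, green, red; 420x560 float32, mm along the optical axis (not along the pixel's ray), 0 where there is no reading.
- ctrl.get_calibration(name): a dict with "K" (3x3 intrinsics, pixels), "origin" and "rotation" of the camera in the world. Camera axes: x right, y down, z forward; pixel columns grow to the right and rows downward; lengths in mm; the calibration is good to about 2 mm. The wrist camera is an equidistant fisheye: a pixel r from the principal point sees the ray r / f radians off the axis. A picture is of the moment at which its call begins: read the wrist's pose just before it. get_calibration takes no time and is no camera call; for the wrist camera it gives the pose at the moment of the call.
- ctrl.finish_job(): hands the job in; it is judged then, once.
The state is a dict: "time_s": time; "joints": joint angles; "dq": joint speeds; "tau": joint torques, N m; "eef_pos": TCP position; "ee_rot": TCP orientation; "force": force on the tool from outside, world axes, zero at the start; "wrist_torque": the same for the moment, N m; "grip_width": opening from 0.0 (shut) to 1.0 (fully open); "grip_force": force on a finger pad.
Only numpy, scipy, OpenCV 4.12 (cv2) and the standard library are available. Lean on these libraries where they do the work, as an engineer would, in place of code of your own. Each camera call takes 0.05 s, during which the arm holds its last target. There are 200 camera calls.

## Task

Open the small grey steel cabinet on the jeweller's bench until its door stands about square to the front, so that the castings inside can be got at. A spring safety catch hidden behind the door stops it after a few centimetres: feel for it through the gap at the top of the door and hold it down while you draw the door past it. The catch is only plastic, so do not force the door against it or lean hard on it; do not fling the door, and leave everything else on the bench and on the cabinet where it is.

Things in the scene. Friction and masses are not known exactly. Their poses are not given: they have to be found in the camera images.
- cabinet: (Sizes in mm.) Fixed grey sheet-steel cabinet, 200 deep (its x) by 240 wide (y) by 250 high (z). Origin: centre of its underside on the bench. Its front, towards the robot, is the plane x = -100; behind the door it is open, with casting trees on a shelf. The front of its top is a level rail across the whole width, x -100 to -90, z 221.5 to 250.
- door (a joint): Door angle, rad: 0 shut, grows as the free edge swings out to the robot, end stop 1.75. Starts at 0 to 0.02. Grey steel leaf 240 wide, 12 thick, z 14 to 250, hinged upright at its left edge (cabinet +y). Stiff hinge (0.22 N m): stays where it is left. Its catch stops it at about 0.25 to 0.40: the farther the catch sits from the hinge, the sooner.
- handle (a point): Middle of the door's steel bar handle: a level round bar 10 thick and 90 long, parallel to the door, 25 below the door's top edge, 42 in front of its outer face (37 free behind the bar), 180 from the hinge axis. Held by a post 37 to each side of this point. Moves with the door; axes as hinge.
- hinge (a point): Point on the door's upright hinge axis, at the height of the door's top edge (z 250), in the plane of the leaf's outer face. Axes turn with the door: x is the door's normal into the cabinet (inner face at x = 12), y runs along the door away from its free edge (free edge at y = -240), z up.
- door_corner (a point): Top corner of the door's inner face at its free edge; axes as hinge. Under the top edge, unseen while shut, a sprung white plastic catch: arm 34 wide, flat top 30 below the edge, reaching 72 in from the inner face; end tooth 10 high, its front 64 in, hooks behind the rail. Its middle is 110 to 190 from the hinge axis, new each time. Slides straight down: 2.5 N to start, free of the rail at 8.5 (5 N), stop at 14 (7 N).
- tub: Loose clear plastic tub, 110 x 90 x 55 high, on the bench beside the cabinet's free-edge side. Origin: centre of its underside. Bystander.
- casting: Loose brass casting tree standing on the bench on the cabinet's hinge side, foot 56 across, 100 high. Origin: centre of its underside. Bystander.
- notebook: Loose blue notebook, 90 x 150 x 16, lying on the rear of the cabinet's top. Origin: centre of its underside. Bystander.
- bench_pin: Loose beech bench pin, 160 long with a V slot, 30 high, on the left of the bench. Origin: underside of its body. Bystander.
- cutters: Loose sprue cutters with black handles, 160 long, 14 high, on the right of the bench. Origin: underside, about mid-length. Bystander.
- bench_block: Loose steel bench block, 100 x 100 x 25, on the right of the bench. Origin: centre of its underside. Bystander.

How it is judged:
By the outcome, as a careful person would: the job done as asked, in the order asked, and still so for the second after the job is handed in, with the robot touching nothing.
It also fails if it takes over 61 s, if anything falls off the work surface, if the arm or the gripper's body presses on something with over 40 N, if the wrist force passes 120 N, or if a joint passes its speed limit or range.

## Working session

There is one attempt and no reset: what is moved stays moved. The work goes in short steps, Python scripts to look and compute and a shell command to move; the robot and the scene stay as the last step left them, time stands still between calls to the robot, and variables do not carry over. Pictures are saved under pics/ and viewed, at most 10 in all, crops included, and the job is handed in when it is done.

```bash
mkdir -p pics; ls
python3 - <<'E'
from rig import ctrl
import cv2,numpy as np
s=ctrl.sense();print(s)
for n in("scene","top"):
    p,d=ctrl.capture(n);cv2.imwrite(f"pics/{n}0.png",p);np.save(f"pics/{n}0.npy",d);print(n,ctrl.get_calibration(n))
E
```

```text
pics
{'time_s': 0.0, 'joints': array([ 9.73624593e-01,  3.13450862e-01,  1.49842772e+00,  1.66691931e-06,
        1.33101605e+00, -2.23390886e-01]), 'dq': array([-1.00557355e-03, -1.36930200e-03, -7.10125648e-05,  2.67541643e-04,
       -5.39435998e-05, -4.60253306e-04]), 'tau': array([ 9.04979024e-04, -4.12279236e+01, -2.59734339e+01, -1.06944797e-04,
        4.38135306e-03, -6.75691524e-06]), 'eef_pos': array([191.55546143, 488.52983275, 230.73816381]), 'ee_rot': array([-2.60400278e-04,  1.85804526e-01,  9.82586512e-01, -5.96639079e-04]), 'force': array([-0.81201354, -0.48497701, -0.01426865]), 'wrist_torque': array([ 0.02151939, -0.0062506 , -0.02745335]), 'grip_force': 0.0, 'grip_width': 0.9976081791875344}
scene {'K': array([[539.17916571,   0.        , 276.7897048 ],
       [  0.        , 539.17916571, 204.86375905],
       [  0.        ,   0.        ,   1.        ]]), 'origin': array([1303.77444623, -169.89465419, 1512.75401391]), 'rotation': array([-0.20695577,  0.77998869,  0.57017419, -0.15391017])}
top {'K': array([[453.15800917,   0.        , 272.8321591 ],
       [  0.        , 453.15800917, 207.81565806],
       [  0.        ,   0.        ,   1.        ]]), 'origin': array([ 446.31018764,   48.14197725, 1433.94022591]), 'rotation': array([-0.02704967,  0.70729586, -0.7057641 ,  0.02996516])}
```

View pics/top0.png

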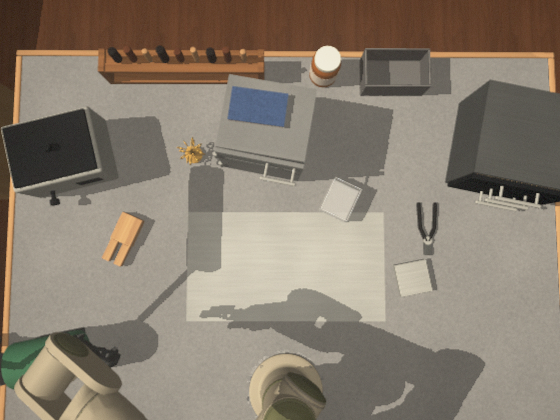

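View pics/scene0.png

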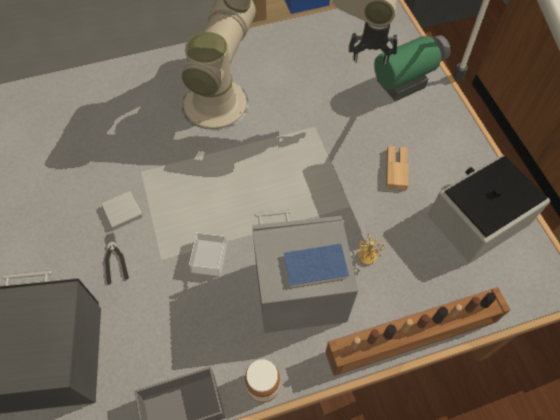

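```bash
cat > h.py <<'E'
import numpy as np,cv2
from scipy.spatial.transform import Rotation as R
def rot(q): return R.from_quat(np.r_[q[1:],q[0]]).as_matrix()
def pts(d,c):
    K=c["K"];v,u=np.mgrid[:d.shape[0],:d.shape[1]]
    return np.stack([(u-K[0,2])/K[0,0]*d,(v-K[1,2])/K[1,1]*d,d],-1)@rot(c["rotation"]).T+c["origin"]
E
python3 - <<'E'
from h import *
from rig import ctrl
for n in("top","scene"):
    c=ctrl.get_calibration(n);d=np.load(f"pics/{n}0.npy");P=pts(d,c)
    ok=(d>0)&(abs(P[...,0]-680)<220)&(abs(P[...,1]-60)<220)
    m=ok&(P[...,2]>242)&(P[...,2]<258)
    r=cv2.minAreaRect(P[m][:,:2].astype(np.float32));print(n,m.sum(),np.median(P[m],0),r,cv2.boxPoints(r).round(1).tolist())
    if n=="top":
        S=P[168:186,255:302]
        for v in range(150,188,2): print(v,[tuple(P[v,u].astype(int)) for u in (225,262,270,280,290)])
    m=ok&(P[...,2]>215)&(P[...,2]<238)
    q=P[m];a=r[1]
    print("mid",len(q)); print(q[(q[:,0]<545)][:60].round(0).tolist())
E
```

```text
top 5166 [748.15993338  48.57751337 249.16055128] ((776.5191650390625, 64.67649841308594), (240.77670288085938, 219.43057250976562), 79.94078826904297) [[647.5, -34.70000076293945], [863.5, -73.0], [905.5999755859375, 164.10000610351562], [689.5, 202.39999389648438]]
150 [(np.int64(695), np.int64(170), np.int64(248)), (np.int64(695), np.int64(72), np.int64(250)), (np.int64(695), np.int64(51), np.int64(248)), (np.int64(695), np.int64(24), np.int64(248)), (np.int64(696), np.int64(-1), np.int64(248))]
152 [(np.int64(689), np.int64(170), np.int64(250)), (np.int64(690), np.int64(72), np.int64(250)), (np.int64(690), np.int64(51), np.int64(249)), (np.int64(690), np.int64(24), np.int64(247)), (np.int64(690), np.int64(-1), np.int64(248))]
154 [(np.int64(688), np.int64(171), np.int64(232)), (np.int64(685), np.int64(72), np.int64(244)), (np.int64(685), np.int64(51), np.int64(247)), (np.int64(684), np.int64(24), np.int64(253)), (np.int64(685), np.int64(-1), np.int64(248))]
156 [(np.int64(688), np.int64(175), np.int64(200)), (np.int64(679), np.int64(72), np.int64(250)), (np.int64(681), np.int64(5
[... 3240 characters left out ...]
np.int64(638), np.int64(51), np.int64(0)), (np.int64(639), np.int64(19), np.int64(-4)), (np.int64(608), np.int64(-2), np.int64(225))]
186 [(np.int64(631), np.int64(194), np.int64(0)), (np.int64(631), np.int64(76), np.int64(1)), (np.int64(631), np.int64(51), np.int64(5)), (np.int64(632), np.int64(19), np.int64(-4)), (np.int64(632), np.int64(-12), np.int64(0))]
mid 430
[]
scene 5294 [754.35284427  40.1200905  250.23037327] ((774.318603515625, 62.35957336425781), (240.46229553222656, 223.80606079101562), 80.05040740966797) [[643.2999877929688, -36.70000076293945], [863.7999877929688, -75.4000015258789], [905.2999877929688, 161.39999389648438], [684.9000244140625, 200.10000610351562]]
mid 466
[]
```

Run:
```python
import cv2,numpy as np
a=cv2.imread("pics/top0.png")[70:200,180:360];b=cv2.imread("pics/scene0.png")[200:340,230:390]
a=cv2.resize(a,(480,347),interpolation=2);b=cv2.resize(b,(320,280),interpolation=2)
o=np.zeros((347,800,3),np.uint8);o[:,:480]=a;o[:280,480:]=b;cv2.imwrite("pics/z.png",o)
```

```text
(no output)
```

View pics/z.png

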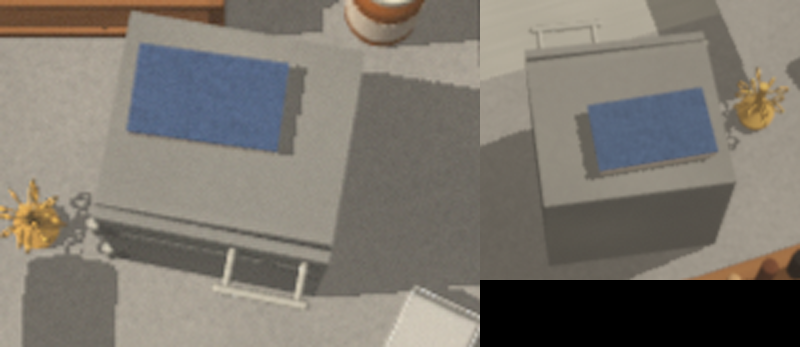

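```bash
cat >> h.py <<'E'
YAW=np.deg2rad(-10)
H=np.array([691.9,200.1,250.])          # hinge point estimate
def axes(th): # door normal (into cabinet), door y (to hinge)
    a=YAW-th; n=np.array([np.cos(a),np.sin(a),0]); return n,np.array([-n[1],n[0],0])
def door(th,x,y,z):
    n,t=axes(th); return H+n*x+t*y+np.array([0,0,z])
def go(ctrl,target,yaw,s=None):
    """print shift/spin (pendant units) from the present pose to target TCP with tool-y at yaw (rad)"""
    s=s or ctrl.sense(); M=rot(s["ee_rot"]); d=M.T@(np.asarray(target)-s["eef_pos"])
    cur=np.arctan2(M[1,1],M[0,1]); sp=-((yaw-cur+np.pi)%(2*np.pi)-np.pi)/np.pi
    print("go",(d/200).round(3),"spin",round(sp,4),"yaw",round(np.rad2deg(cur),1),"pos",s["eef_pos"].round(1),"F",s["force"].round(1),"w",round(float(s["grip_width"]),3),"t",s["time_s"])
E
python3 -m pendant '[[[0,0,-0.35,0,0.5],[0,0,-0.35,0,0.5],[-1,-0.48,-0.35,0.437,0.5],[-1,-0.48,-0.35,0.437,0.5],[-1,-0.48,-0.35,0.437,0.5],[-1,-0.48,-0.35,0.437,0.5],[-1,-0.48,-0.35,0.437,0.5],[-1,-0.48,-0.35,0.437,0.5],[-1,-0.48,-0.35,0.437,0.5],[-1,-0.48,-0.35,0.437,0.5],[-1,-0.48,-0.35,0.437,0.5],[-1,-0.48,-0.35,0.437,0.5]]]' 20
python3 - <<'E'
from h import *
from rig import ctrl
go(ctrl,door(0,-42,-180,50),YAW)
E
```

```text
time_s: 1.3
eef_pos: [342.8, 326.3, 301.0]
ee_rot: [-0.0, 0.767, 0.641, -0.0]
force: [0.5, -0.2, 0.4]
grip_width: 0.499
grip_force: 0.0
go [-1.212  1.623  0.005] spin -0.0012 yaw -10.2 pos [342.8 326.3 301. ] F [ 0.5 -0.2  0.4] w 0.499 t 1.3
```

```bash
python3 -m pendant '[[[-0.9,0.8,0,0,0.5],[-0.9,0.8,0,0,0.5],[-0.9,0.8,0,0,0.5],[-0.9,0.8,0,0,0.5],[-0.9,0.8,0,0,0.5],[-0.9,0.8,0,0,0.5]]]'
python3 -m pendant '[[[-0.31,0.72,0,0,0.5],[-0.31,0.72,0,0,0.5],[-0.31,0.72,0,0,0.5],[-0.31,0.72,0,0,0.5],[-0.31,0.72,0,0,0.5],[-0.31,0.72,0,0,0.5]]]'
python3 - <<'E'
from h import *
from rig import ctrl
c=ctrl.get_calibration("wrist");print(c)
p,d=ctrl.capture("wrist");cv2.imwrite("pics/w1.png",p);np.save("pics/w1.npy",d)
go(ctrl,door(0,-42,-180,50),YAW)
E
```

```text
time_s: 1.9
eef_pos: [470.6, 117.5, 300.5]
ee_rot: [-0.0, 0.767, 0.642, -0.001]
force: [0.0, -0.2, 0.2]
grip_width: 0.5
grip_force: 0.0
time_s: 2.5
eef_pos: [599.1, 36.1, 301.5]
ee_rot: [-0.0, 0.766, 0.643, 0.0]
force: [0.1, 0.8, -0.3]
grip_width: 0.499
grip_force: 0.0
{'K': array([[325.1922621 ,   0.        , 275.87162935],
       [  0.        , 325.1922621 , 207.62984649],
       [  0.        ,   0.        ,   1.        ]]), 'origin': array([612.8181094 , 117.54512966, 444.00227706]), 'rotation': array([ 0.16407115,  0.98262043, -0.08547457, -0.01522664])}
go [-0.012  0.105  0.01 ] spin 0.0003 yaw -9.9 pos [599.   36.2 301.9] F [-0.4  1.4  0.7] w 0.499 t 2.55
```

View pics/w1.png

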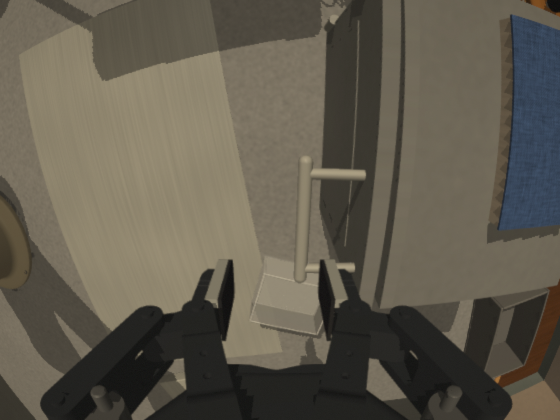

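```bash
cat >> h.py <<'E'
def wpts(d,c,uv):
    K=c["K"];o=[]
    for u,v in uv:
        x,y=(u-K[0,2]),(v-K[1,2]);r=np.hypot(x,y);a=r/K[0,0]
        ray=np.array([x/r*np.sin(a),y/r*np.sin(a),np.cos(a)]);z=d[int(v),int(u)]
        o.append(rot(c["rotation"])@(ray/ray[2]*z)+c["origin"])
    return np.array(o)
E
python3 - <<'E'
from h import *
d=np.load("pics/w1.npy")
c={'K':np.array([[325.192,0,275.8716],[0,325.192,207.63],[0,0,1]]),'origin':np.array([612.818,117.545,444.002]),'rotation':np.array([0.16407115,0.98262043,-0.08547457,-0.01522664])}
n,t=axes(0)
def show(uv):
    P=wpts(d,c,uv)
    for q,p in zip(uv,P): print(q,p.round(1),"door x,y",((p-H)@n).round(1),((p-H)@t).round(1))
show([(305,165),(304,190),(303,220),(302,250),(301,275),(330,174),(345,175),(335,268)])
for v in (60,120,180,240,300):
    print(v); show([(u,v) for u in range(364,412,6)])
E
```

```text
(305, 165) [624.3  71.1 227.9] door x,y -44.2 -138.7
(304, 190) [620.9  54.5 230.2] door x,y -44.6 -155.7
(303, 220) [617.   32.5 229.4] door x,y -44.7 -178.0
(302, 250) [612.9   9.  229. ] door x,y -44.6 -201.9
(301, 275) [609.2 -11.3 230.6] door x,y -44.8 -222.5
(330, 174) [640.2  62.6 229.7] door x,y -27.0 -144.4
(345, 175) [650.4  60.3 229.9] door x,y -16.6 -144.9
(335, 268) [626.4  41.3 316.6] door x,y -36.9 -167.7
60
(364, 60) [680.8 137.9 207.4] door x,y -0.1 -63.1
(370, 60) [680.1 136.1 224.6] door x,y -0.5 -65.1
(376, 60) [680.3 134.7 237.1] door x,y -0.1 -66.4
(382, 60) [680.4 133.4 248.6] door x,y 0.3 -67.7
(388, 60) [683.8 133.  250.1] door x,y 3.7 -67.5
(394, 60) [687.9 132.8 249.7] door x,y 7.7 -67.0
(400, 60) [695.3 133.1 241.3] door x,y 15.0 -65.3
(406, 60) [695.9 132.3 249.8] door x,y 15.7 -66.1
120
(364, 120) [672.3  94.3 214.3] door x,y -0.9 -107.6
(370, 120) [672.1  95.5 231.1] door x,y -1.3 -106.5
(376, 120) [672.   96.5 245.6] door x,y -1.6 -105.5
(382, 120) [674.7  96.5 249.5] door x,y 1.1 -105.1
(388, 120) [679.   95.9 248.4] door x,y 5.4 -104.9
(394, 120) [68
[... 693 characters left out ...]
.7] door x,y 4.1 -184.9
(382, 240) [668.   16.6 250.1] door x,y 8.3 -184.8
(388, 240) [674.2  12.6 244.1] door x,y 15.1 -187.7
(394, 240) [677.   14.4 249.3] door x,y 17.5 -185.4
(400, 240) [681.1  14.1 250.3] door x,y 21.7 -185.1
(406, 240) [686.   12.7 249.5] door x,y 26.7 -185.6
300
(364, 300) [652.8 -30.8 249.8] door x,y 1.6 -234.2
(370, 300) [657.3 -31.5 250.3] door x,y 6.1 -234.1
(376, 300) [664.9 -41.6 238.8] door x,y 15.4 -242.7
(382, 300) [666.9 -34.5 249.4] door x,y 16.1 -235.4
(388, 300) [671.8 -35.8 249.3] door x,y 21.1 -235.8
(394, 300) [676.4 -36.4 250.2] door x,y 25.8 -235.6
(400, 300) [681.7 -38.5 249.1] door x,y 31.4 -236.8
(406, 300) [686.2 -38.8 250.4] door x,y 35.9 -236.3
```

```bash
python3 -m pendant '[[[-0.01,0.095,0,0,0.35],[-0.01,0.095,0,0,0.35],[-0.01,0.095,0.1,0,0.35],[-0.01,0.095,0.2,0,0.35],[-0.01,0.095,0.3,0,0.35],[-0.01,0.095,0.38,0,0.35],[-0.01,0.095,0.44,0,0.35],[-0.01,0.095,0.475,0,0.35],[-0.01,0.095,0.475,0,0.35]]]'
python3 - <<'E'
from h import *
from rig import ctrl
go(ctrl,door(0,-43.5,-180,-44),YAW)
E
```

```text
time_s: 3.45
eef_pos: [617.7, 30.0, 206.0]
ee_rot: [-0.0, 0.766, 0.642, -0.0]
force: [0.6, -0.4, 0.3]
grip_width: 0.352
grip_force: 0.0
go [ 0.002  0.    -0.   ] spin -0.0003 yaw -10.0 pos [617.7  30.  206. ] F [ 0.6 -0.4  0.3] w 0.352 t 3.45
```

Close, then compute the arc to 0.22.

```bash
python3 -m pendant '[[[0,0,0,0,0.1],[0,0,0,0,0],[0,0,0,0,0],[0,0,0,0,0],[0,0,0,0,0],[0,0,0,0,0]]]' 25
python3 - <<'E'
from h import *
from rig import ctrl
s=ctrl.sense();print(s["grip_force"])
for th in np.arange(.03,.27,.03): print(th.round(2),end=" ");go(ctrl,door(th,-43.5,-180,-44),YAW-th,s)
E
```

```text
time_s: 4.05
eef_pos: [618.5, 29.5, 207.2]
ee_rot: [0.001, 0.767, 0.642, 0.001]
force: [-0.5, 0.5, 5.7]
grip_width: 0.11
grip_force: 24.7
24.69641625881195
0.03 go [ 0.011 -0.031  0.006] spin 0.0091 yaw -10.1 pos [618.5  29.5 207.2] F [-0.5  0.5  5.7] w 0.11 t 4.05
0.06 go [ 0.018 -0.058  0.006] spin 0.0186 yaw -10.1 pos [618.5  29.5 207.2] F [-0.5  0.5  5.7] w 0.11 t 4.05
0.09 go [ 0.027 -0.084  0.006] spin 0.0282 yaw -10.1 pos [618.5  29.5 207.2] F [-0.5  0.5  5.7] w 0.11 t 4.05
0.12 go [ 0.036 -0.11   0.006] spin 0.0377 yaw -10.1 pos [618.5  29.5 207.2] F [-0.5  0.5  5.7] w 0.11 t 4.05
0.15 go [ 0.046 -0.136  0.006] spin 0.0473 yaw -10.1 pos [618.5  29.5 207.2] F [-0.5  0.5  5.7] w 0.11 t 4.05
0.18 go [ 0.057 -0.162  0.006] spin 0.0568 yaw -10.1 pos [618.5  29.5 207.2] F [-0.5  0.5  5.7] w 0.11 t 4.05
0.21 go [ 0.068 -0.187  0.006] spin 0.0664 yaw -10.1 pos [618.5  29.5 207.2] F [-0.5  0.5  5.7] w 0.11 t 4.05
0.24 go [ 0.081 -0.212  0.006] spin 0.0759 yaw -10.1 pos [618.5  29.5 207.2] F [-0.5  0.5  5.7] w 0.11 t 4.05
0.27 go [ 0.094 -0.236  0.006] spin 0.0855 yaw -10.1 pos [618.5  29.5 207.2] F [-0.5  0.5  5.7] w 0.11 t 4.05
```

```bash
python3 -m pendant '[[[0.006,-0.02,0,0.006,0],[0.012,-0.04,0,0.012,0],[0.018,-0.058,0,0.0186,0],[0.027,-0.084,0,0.028,0],[0.036,-0.11,0,0.038,0],[0.046,-0.136,0,0.047,0],[0.052,-0.15,0,0.052,0],[0.057,-0.162,0,0.057,0],[0.063,-0.175,0,0.062,0],[0.068,-0.187,0,0.066,0],[0.07,-0.193,0,0.068,0],[0.07,-0.193,0,0.068,0]]]'
python3 - <<'E'
from h import *
from rig import ctrl
s=ctrl.sense()
v=(s["eef_pos"]-H)[:2]; print(np.hypot(*v), np.arctan2(*(door(0,-43.5,-180,0)-H)[1::-1])-np.arctan2(v[1],v[0]))
go(ctrl,door(.22,-43.5,-180,-44),YAW-.22,s);print(s["grip_force"])
E
```

```text
time_s: 5.25
eef_pos: [583.2, 50.2, 207.2]
ee_rot: [0.001, 0.831, 0.557, 0.001]
force: [1.7, 0.6, 7.2]
grip_width: 0.106
grip_force: 25.3
185.20829507118725 0.21590133248239995
go [ 0.001 -0.004  0.006] spin 0.0015 yaw -22.3 pos [583.2  50.2 207.2] F [1.7 0.6 7.2] w 0.106 t 5.25
25.292787551879883
```

```bash
python3 -m pendant '[[[0,0,0,0,0.3],[0,0,0,0,0.35],[0,0,0,0,0.35],[0,0,0,0,0.35],[0,0,-0.15,0,0.35],[0,0,-0.35,0,0.35],[0,0,-0.5,0,0.35],[0,0.2,-0.5,0,0.35],[0,0.32,-0.5,0,0.35],[0,0.32,-0.5,0,0.35]]]'
python3 - <<'E'
from h import *
from rig import ctrl
import json
c=ctrl.get_calibration("wrist")
p,d=ctrl.capture("wrist");cv2.imwrite("pics/w2.png",p);np.savez("pics/w2.npz",d=d,**c)
go(ctrl,door(.22,-43.5,-180,-44),YAW-.22)
cv2.imwrite("pics/w2c.png",cv2.resize(p[100:380,180:480],(800,600)*1 if 0 else (640,597),interpolation=2))
E
```

```text
time_s: 6.25
eef_pos: [643.3, 24.5, 304.6]
ee_rot: [-0.0, 0.831, 0.556, -0.001]
force: [-0.5, 0.2, -0.7]
grip_width: 0.348
grip_force: 0.0
go [ 0.004 -0.323  0.496] spin 0.0014 yaw -22.4 pos [642.3  25.3 305. ] F [ 0.8  0.7 -0.1] w 0.346 t 6.3
```

View pics/w2.png

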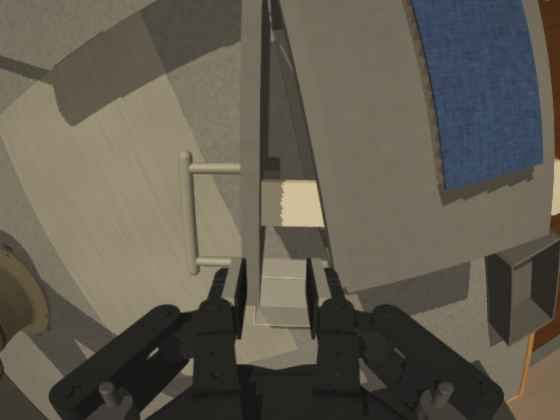

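The catch shows as a white block at about u 262–325, v 180–227, in line with the middle of the handle; the door leaf's top edge runs at u ≈ 250.

Run:
```python
from h import *
z=np.load("pics/w2.npz");d=z["d"];c=z
def show(uv,th):
    n,t=axes(th)
    for q,p in zip(uv,wpts(d,c,uv)): print(q,"xyz door",((p-H)@n).round(1),((p-H)@t).round(1),(p[2]-250).round(1))
# door angle from leaf-top points
A=wpts(d,c,[(252,v) for v in range(40,300,10)]);A=A[abs(A[:,2]-250)<3]
f=np.polyfit(A[:,1],A[:,0],1);th=np.arctan(f[0])+YAW;print("th",th)  # placeholder sign check
k=np.arctan(f[0]);th=k+YAW;print(len(A),k,th)
show([(190,160),(191,215),(194,268),(246,200),(252,120),(252,200),(252,280)],th)
show([(275,183),(275,204),(275,224),(300,182),(300,204),(300,224),(318,204)],th)
show([(330,204),(340,204),(345,220)],0)
```

```text
th 0.2350146751528627
26 0.40954760035229565 0.2350146751528627
(190, 160) xyz door -36.4 -139.4 -22.4
(191, 215) xyz door -37.7 -180.0 -21.2
(194, 268) xyz door -38.7 -223.9 -20.1
(246, 200) xyz door 5.2 -160.9 0.3
(252, 120) xyz door 8.9 -110.4 -1.1
(252, 200) xyz door 9.0 -160.9 0.1
(252, 280) xyz door 8.4 -220.5 -0.3
(275, 183) xyz door 23.5 -157.6 -30.8
(275, 204) xyz door 23.7 -173.3 -30.0
(275, 224) xyz door 24.0 -189.5 -30.9
(300, 182) xyz door 41.6 -156.8 -32.2
(300, 204) xyz door 42.3 -173.4 -31.3
(300, 224) xyz door 42.8 -188.6 -29.6
(318, 204) xyz door 55.6 -173.0 -30.9
(330, 204) xyz door 19.7 -172.1 -0.6
(340, 204) xyz door 26.0 -173.2 0.4
(345, 220) xyz door 27.8 -185.1 -0.2
```

Run:
```python
from h import *
from rig import ctrl
go(ctrl,door(.216,6.5,-173,-24),YAW-.216)
```

```text
go [ 0.038 -0.07   0.395] spin 0.0001 yaw -22.4 pos [642.3  25.3 305. ] F [ 0.8  0.7 -0.1] w 0.346 t 6.3
```

```bash
python3 -m pendant '[[[0.037,-0.07,0,0,0.3],[0.037,-0.07,0,0,0.3],[0.037,-0.07,0,0,0.3],[0.037,-0.07,0.1,0,0.3],[0.037,-0.07,0.2,0,0.3],[0.037,-0.07,0.27,0,0.3],[0.037,-0.07,0.33,0,0.3],[0.037,-0.07,0.37,0,0.3],[0.037,-0.07,0.39,0,0.3],[0.037,-0.07,0.39,0,0.3]]]'
python3 - <<'E'
from h import *
from rig import ctrl
go(ctrl,door(.216,6.5,-173,-24),YAW-.216)
c=ctrl.get_calibration("wrist")
p,d=ctrl.capture("wrist");cv2.imwrite("pics/w3.png",p);np.savez("pics/w3.npz",d=d,**c)
E
```

```text
time_s: 7.3
eef_pos: [631.7, 37.9, 228.2]
ee_rot: [-0.0, 0.831, 0.557, -0.0]
force: [-0.2, -0.1, 0.9]
grip_width: 0.301
grip_force: 0.0
go [-0.001  0.002  0.011] spin 0.0003 yaw -22.3 pos [631.7  37.9 228.2] F [-0.2 -0.1  0.9] w 0.301 t 7.3
```

View pics/w3.png

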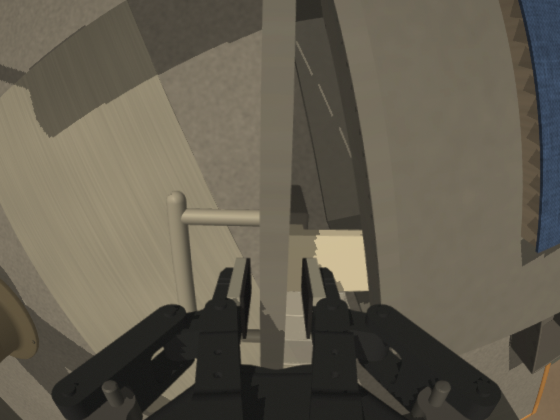

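```bash
python3 -m pendant '[[[0,0,0,0,0.2],[0,0,0,0,0.2],[0,0,0.02,0,0.2],[0,0,0.04,0,0.2],[0,0,0.04,0,0.2]]]'
python3 -m pendant '[[[0,0,0.01,0,0.2],[0,0,0.02,0,0.2],[0,0,0.02,0,0.2]]]'
python3 -m pendant '[[[0,0,0.01,0,0.2],[0,0,0.02,0,0.2],[0,0,0.02,0,0.2]]]'
```

```text
time_s: 7.85
eef_pos: [631.7, 38.0, 219.9]
ee_rot: [-0.0, 0.831, 0.557, -0.0]
force: [0.3, 0.5, 2.7]
grip_width: 0.206
grip_force: 1.3
time_s: 8.15
eef_pos: [631.8, 38.0, 216.3]
ee_rot: [0.0, 0.831, 0.557, 0.0]
force: [-0.5, -0.2, 3.6]
grip_width: 0.199
grip_force: 1.8
time_s: 8.45
eef_pos: [631.8, 38.0, 212.2]
ee_rot: [0.0, 0.831, 0.557, 0.0]
force: [-0.4, 0.7, 4.7]
grip_width: 0.201
grip_force: 2.5
```

```bash
python3 -m pendant '[[[0,0,0.01,0,0.2],[0,0,0.019,0,0.2],[0,0,0.019,0,0.2]]]'
python3 - <<'E'
from h import *
from rig import ctrl
s=ctrl.sense();print(s["force"])
for th in np.arange(.216,.6,.03): print(th.round(3),end=" ");go(ctrl,door(th,6.5,-173,-42),YAW-th,s)
E
```

```text
time_s: 8.75
eef_pos: [631.8, 38.0, 208.7]
ee_rot: [0.0, 0.831, 0.557, 0.0]
force: [-0.6, 0.4, 5.9]
grip_width: 0.203
grip_force: 3.0
[-0.56862449  0.44619828  5.85642274]
0.216 go [-0.001  0.002  0.003] spin 0.0003 yaw -22.3 pos [631.8  38.  208.7] F [-0.6  0.4  5.9] w 0.203 t 8.75
0.246 go [-0.002 -0.024  0.003] spin 0.0099 yaw -22.3 pos [631.8  38.  208.7] F [-0.6  0.4  5.9] w 0.203 t 8.75
0.276 go [-0.001 -0.05   0.003] spin 0.0194 yaw -22.3 pos [631.8  38.  208.7] F [-0.6  0.4  5.9] w 0.203 t 8.75
0.306 go [-0.    -0.076  0.003] spin 0.029 yaw -22.3 pos [631.8  38.  208.7] F [-0.6  0.4  5.9] w 0.203 t 8.75
0.336 go [ 0.001 -0.102  0.003] spin 0.0385 yaw -22.3 pos [631.8  38.  208.7] F [-0.6  0.4  5.9] w 0.203 t 8.75
0.366 go [ 0.004 -0.128  0.003] spin 0.0481 yaw -22.3 pos [631.8  38.  208.7] F [-0.6  0.4  5.9] w 0.203 t 8.75
0.396 go [ 0.007 -0.154  0.003] spin 0.0576 yaw -22.3 pos [631.8  38.  208.7] F [-0.6  0.4  5.9] w 0.203 t 8.75
0.426 go [ 0.011 -0.179  0.003] spin 0.0672 yaw -22.3 pos [631.8  38.  208.7] F [-0.6  0.4  5.9] w 0.203 t 8.75
0.456 go [ 0.016 -0.205  0.003] spin 0.0767 yaw -22.3 pos [631.8  38.  208.7] F [-0.6  0.4  5.9] w 0.203 t 8.75
0.486 go [ 0.022 -0.23   0.003] spin 0.0863 yaw -22.3 pos [631.8  38.  208.7] F [-0.6  0.4  5.9] w 0.203 t 8.75
0.516 go [ 0.028 -0.255  0.003] spin 0.0958 yaw -22.3 pos [631.8  38.  208.7] F [-0.6  0.4  5.9] w 0.203 t 8.75
0.546 go [ 0.035 -0.28   0.003] spin 0.1054 yaw -22.3 pos [631.8  38.  208.7] F [-0.6  0.4  5.9] w 0.203 t 8.75
0.576 go [ 0.043 -0.305  0.003] spin 0.1149 yaw -22.3 pos [631.8  38.  208.7] F [-0.6  0.4  5.9] w 0.203 t 8.75
```

```bash
python3 -m pendant '[[[-0.001,-0.012,0,0.005,0.2],[-0.002,-0.024,0,0.01,0.2],[-0.001,-0.037,0,0.015,0.2],[-0.001,-0.05,0,0.019,0.2],[0,-0.058,0,0.022,0.2]]]'
```

```text
time_s: 9.25
eef_pos: [621.4, 42.4, 209.1]
ee_rot: [0.001, 0.849, 0.528, 0.001]
force: [1.4, 0.1, 6.1]
grip_width: 0.199
grip_force: 3.0
```

```bash
python3 -m pendant '[[[0,-0.01,0,0.004,0.2],[0,-0.02,0,0.008,0.2],[0,-0.03,0,0.012,0.2]]]'
python3 - <<'E'
from h import *
from rig import ctrl
s=ctrl.sense();print(s["force"],s["wrist_torque"])
for th in [.28,.3,.31,.32,.33,.34,.36]: print(th,end=" ");go(ctrl,door(th,6.5,-173,-42),YAW-th,s)
E
```

```text
time_s: 9.55
eef_pos: [616.0, 45.0, 209.1]
ee_rot: [0.001, 0.859, 0.512, 0.001]
force: [1.9, 0.0, 5.9]
grip_width: 0.197
grip_force: 3.0
[1.89042117 0.03718993 5.88985891] [-0.07641036 -0.27155086 -0.00336732]
0.28 go [-0.     0.033  0.006] spin -0.0135 yaw -28.5 pos [616.   45.  209.1] F [1.9 0.  5.9] w 0.197 t 9.55
0.3 go [-0.002  0.016  0.006] spin -0.0071 yaw -28.5 pos [616.   45.  209.1] F [1.9 0.  5.9] w 0.197 t 9.55
0.31 go [-0.002  0.007  0.006] spin -0.0039 yaw -28.5 pos [616.   45.  209.1] F [1.9 0.  5.9] w 0.197 t 9.55
0.32 go [-0.002 -0.002  0.006] spin -0.0007 yaw -28.5 pos [616.   45.  209.1] F [1.9 0.  5.9] w 0.197 t 9.55
0.33 go [-0.003 -0.01   0.006] spin 0.0025 yaw -28.5 pos [616.   45.  209.1] F [1.9 0.  5.9] w 0.197 t 9.55
0.34 go [-0.003 -0.019  0.006] spin 0.0056 yaw -28.5 pos [616.   45.  209.1] F [1.9 0.  5.9] w 0.197 t 9.55
0.36 go [-0.003 -0.036  0.005] spin 0.012 yaw -28.5 pos [616.   45.  209.1] F [1.9 0.  5.9] w 0.197 t 9.55
```

```bash
python3 -m pendant '[[[0,-0.012,0,0.004,0.2],[0,-0.024,0,0.008,0.2],[0,-0.036,0,0.012,0.2]]]'
python3 -m pendant '[[[0,-0.015,0,0.005,0.2],[0.001,-0.03,0,0.011,0.2],[0.001,-0.045,0,0.016,0.2]]]'
python3 - <<'E'
from h import *
from rig import ctrl
s=ctrl.sense();print(s["force"],s["wrist_torque"])
for th in [.38,.4,.45,.5,.55,.6,.65,.7,.75,.8]: print(th,end=" ");go(ctrl,door(th,6.5,-173,-42),YAW-th,s)
E
```

```text
time_s: 9.85
eef_pos: [609.7, 48.4, 209.1]
ee_rot: [0.001, 0.869, 0.495, 0.001]
force: [1.4, -0.4, 6.1]
grip_width: 0.2
grip_force: 3.0
time_s: 10.15
eef_pos: [602.0, 53.0, 209.1]
ee_rot: [0.001, 0.881, 0.473, 0.001]
force: [0.8, -1.6, 5.7]
grip_width: 0.199
grip_force: 3.0
[ 0.79380541 -1.64784451  5.66320818] [-0.26948266 -0.18867824 -0.04924132]
0.38 go [-0.002  0.027  0.005] spin -0.0098 yaw -33.5 pos [602.   53.  209.1] F [ 0.8 -1.6  5.7] w 0.199 t 10.15
0.4 go [-0.003  0.01   0.005] spin -0.0034 yaw -33.5 pos [602.   53.  209.1] F [ 0.8 -1.6  5.7] w 0.199 t 10.15
0.45 go [-0.004 -0.033  0.005] spin 0.0125 yaw -33.5 pos [602.   53.  209.1] F [ 0.8 -1.6  5.7] w 0.199 t 10.15
0.5 go [-0.003 -0.076  0.005] spin 0.0284 yaw -33.5 pos [602.   53.  209.1] F [ 0.8 -1.6  5.7] w 0.199 t 10.15
0.55 go [ 0.001 -0.119  0.005] spin 0.0444 yaw -33.5 pos [602.   53.  209.1] F [ 0.8 -1.6  5.7] w 0.199 t 10.15
0.6 go [ 0.006 -0.162  0.005] spin 0.0603 yaw -33.5 pos [602.   53.  209.1] F [ 0.8 -1.6  5.7] w 0.199 t 10.15
0.65 go [ 0.014 -0.205  0.005] spin 0.0762 yaw -33.5 pos [602.   53.  209.1] F [ 0.8 -1.6  5.7] w 0.199 t 10.15
0.7 go [ 0.023 -0.247  0.005] spin 0.0921 yaw -33.5 pos [602.   53.  209.1] F [ 0.8 -1.6  5.7] w 0.199 t 10.15
0.75 go [ 0.035 -0.289  0.005] spin 0.108 yaw -33.5 pos [602.   53.  209.1] F [ 0.8 -1.6  5.7] w 0.199 t 10.15
0.8 go [ 0.049 -0.33   0.005] spin 0.1239 yaw -33.5 pos [602.   53.  209.1] F [ 0.8 -1.6  5.7] w 0.199 t 10.15
```

```bash
python3 -m pendant '[[[-0.004,-0.012,0,0.0045,0.2],[-0.004,-0.033,0,0.0125,0.2],[-0.004,-0.054,0,0.02,0.2],[-0.003,-0.076,0,0.028,0.2],[-0.001,-0.098,0,0.036,0.2],[0.001,-0.119,0,0.044,0.2],[0.003,-0.14,0,0.052,0.2],[0.006,-0.162,0,0.06,0.2],[0.01,-0.183,0,0.068,0.2],[0.014,-0.205,0,0.076,0.2],[0.018,-0.226,0,0.084,0.2],[0.023,-0.247,0,0.092,0.2]]]'
python3 - <<'E'
from h import *
from rig import ctrl
s=ctrl.sense();print(s["joints"].round(2))
for th in np.arange(.725,1.05,.025): print(th.round(3),end=" ");go(ctrl,door(th,6.5,-173,-42),YAW-th,s)
E
```

```text
time_s: 11.35
eef_pos: [563.8, 84.7, 209.3]
ee_rot: [0.0, 0.94, 0.341, 0.002]
force: [3.9, 2.3, 5.7]
grip_width: 0.2
grip_force: 3.0
[-0.06  0.43  1.39  0.    1.32  0.82]
0.725 go [-0.004 -0.021  0.006] spin 0.0081 yaw -50.1 pos [563.8  84.7 209.3] F [3.9 2.3 5.7] w 0.2 t 11.35
0.75 go [-0.004 -0.043  0.006] spin 0.016 yaw -50.1 pos [563.8  84.7 209.3] F [3.9 2.3 5.7] w 0.2 t 11.35
0.775 go [-0.004 -0.064  0.006] spin 0.024 yaw -50.1 pos [563.8  84.7 209.3] F [3.9 2.3 5.7] w 0.2 t 11.35
0.8 go [-0.003 -0.086  0.006] spin 0.0319 yaw -50.1 pos [563.8  84.7 209.3] F [3.9 2.3 5.7] w 0.2 t 11.35
0.825 go [-0.001 -0.108  0.006] spin 0.0399 yaw -50.1 pos [563.8  84.7 209.3] F [3.9 2.3 5.7] w 0.2 t 11.35
0.85 go [ 0.001 -0.129  0.006] spin 0.0478 yaw -50.1 pos [563.8  84.7 209.3] F [3.9 2.3 5.7] w 0.2 t 11.35
0.875 go [ 0.004 -0.151  0.006] spin 0.0558 yaw -50.1 pos [563.8  84.7 209.3] F [3.9 2.3 5.7] w 0.2 t 11.35
0.9 go [ 0.007 -0.172  0.006] spin 0.0638 yaw -50.1 pos [563.8  84.7 209.3] F [3.9 2.3 5.7] w 0.2 t 11.35
0.925 go [ 0.011 -0.193  0.006] spin 0.0717 yaw -50.1 pos [563.8  84.7 209.3] F [3.9 2.3 5.7] w 0.2 t 11.35
0.95 go [ 0.015 -0.214  0.006] spin 0.0797 yaw -50.1 pos [563.8  84.7 209.3] F [3.9 2.3 5.7] w 0.2 t 11.35
0.975 go [ 0.02  -0.236  0.006] spin 0.0876 yaw -50.1 pos [563.8  84.7 209.3] F [3.9 2.3 5.7] w 0.2 t 11.35
1.0 go [ 0.025 -0.257  0.006] spin 0.0956 yaw -50.1 pos [563.8  84.7 209.3] F [3.9 2.3 5.7] w 0.2 t 11.35
1.025 go [ 0.031 -0.277  0.006] spin 0.1035 yaw -50.1 pos [563.8  84.7 209.3] F [3.9 2.3 5.7] w 0.2 t 11.35
1.05 go [ 0.038 -0.298  0.006] spin 0.1115 yaw -50.1 pos [563.8  84.7 209.3] F [3.9 2.3 5.7] w 0.2 t 11.35
```

```bash
python3 -m pendant '[[[-0.004,-0.021,-0.03,0.008,0.2],[-0.004,-0.043,-0.06,0.016,0.2],[-0.004,-0.064,-0.06,0.024,0.2],[-0.003,-0.086,-0.06,0.032,0.2],[-0.001,-0.108,-0.06,0.04,0.2],[0.001,-0.129,-0.06,0.048,0.2],[0.004,-0.151,-0.06,0.056,0.2],[0.007,-0.172,-0.06,0.064,0.2],[0.011,-0.193,-0.06,0.072,0.2],[0.015,-0.214,-0.06,0.08,0.2],[0.02,-0.236,-0.06,0.088,0.2],[0.025,-0.257,-0.06,0.096,0.2]]]'
python3 - <<'E'
from h import *
from rig import ctrl
s=ctrl.sense();print(s["joints"].round(2))
for th in np.arange(1.025,1.31,.025): print(th.round(3),end=" ");go(ctrl,door(th,6.5,-173,-30),YAW-th,s)
E
```

```text
time_s: 12.55
eef_pos: [533.5, 126.9, 220.3]
ee_rot: [0.0, 0.981, 0.196, -0.0]
force: [2.0, 0.1, 1.0]
grip_width: 0.199
grip_force: 1.0
[ 0.02  0.37  1.44 -0.    1.33  1.2 ]
1.025 go [ 0.006 -0.021  0.001] spin 0.0074 yaw -67.4 pos [533.5 126.9 220.3] F [2.  0.1 1. ] w 0.199 t 12.55
1.05 go [ 0.006 -0.043  0.001] spin 0.0153 yaw -67.4 pos [533.5 126.9 220.3] F [2.  0.1 1. ] w 0.199 t 12.55
1.075 go [ 0.007 -0.065  0.001] spin 0.0233 yaw -67.4 pos [533.5 126.9 220.3] F [2.  0.1 1. ] w 0.199 t 12.55
1.1 go [ 0.008 -0.086  0.001] spin 0.0312 yaw -67.4 pos [533.5 126.9 220.3] F [2.  0.1 1. ] w 0.199 t 12.55
1.125 go [ 0.009 -0.108  0.001] spin 0.0392 yaw -67.4 pos [533.5 126.9 220.3] F [2.  0.1 1. ] w 0.199 t 12.55
1.15 go [ 0.012 -0.129  0.001] spin 0.0472 yaw -67.4 pos [533.5 126.9 220.3] F [2.  0.1 1. ] w 0.199 t 12.55
1.175 go [ 0.014 -0.151  0.001] spin 0.0551 yaw -67.4 pos [533.5 126.9 220.3] F [2.  0.1 1. ] w 0.199 t 12.55
1.2 go [ 0.017 -0.172  0.001] spin 0.0631 yaw -67.4 pos [533.5 126.9 220.3] F [2.  0.1 1. ] w 0.199 t 12.55
1.225 go [ 0.021 -0.193  0.001] spin 0.071 yaw -67.4 pos [533.5 126.9 220.3] F [2.  0.1 1. ] w 0.199 t 12.55
1.25 go [ 0.025 -0.215  0.001] spin 0.079 yaw -67.4 pos [533.5 126.9 220.3] F [2.  0.1 1. ] w 0.199 t 12.55
1.275 go [ 0.03  -0.236  0.001] spin 0.0869 yaw -67.4 pos [533.5 126.9 220.3] F [2.  0.1 1. ] w 0.199 t 12.55
1.3 go [ 0.035 -0.257  0.001] spin 0.0949 yaw -67.4 pos [533.5 126.9 220.3] F [2.  0.1 1. ] w 0.199 t 12.55
```

```bash
python3 -m pendant '[[[0.006,-0.021,0,0.007,0.2],[0.006,-0.043,0,0.015,0.2],[0.007,-0.065,0,0.023,0.2],[0.008,-0.086,0,0.031,0.2],[0.009,-0.108,0,0.039,0.2],[0.012,-0.129,0,0.047,0.2],[0.014,-0.151,0,0.055,0.2],[0.017,-0.172,0,0.063,0.2],[0.021,-0.193,0,0.071,0.2],[0.025,-0.215,0,0.079,0.2],[0.03,-0.236,0,0.087,0.2],[0.035,-0.257,0,0.095,0.2]]]'
python3 - <<'E'
from h import *
from rig import ctrl
s=ctrl.sense();print(s["joints"].round(2))
for th in np.arange(1.325,1.62,.025): print(th.round(3),end=" ");go(ctrl,door(th,6.5,-173,-30),YAW-th,s)
E
```

```text
time_s: 13.75
eef_pos: [520.2, 176.9, 220.3]
ee_rot: [0.0, 0.999, 0.048, -0.0]
force: [1.9, -0.7, 1.0]
grip_width: 0.2
grip_force: 1.1
[ 0.11  0.38  1.44 -0.    1.33  1.59]
1.325 go [ 0.    -0.022  0.001] spin 0.0078 yaw -84.5 pos [520.2 176.9 220.3] F [ 1.9 -0.7  1. ] w 0.2 t 13.75
1.35 go [ 0.    -0.044  0.001] spin 0.0158 yaw -84.5 pos [520.2 176.9 220.3] F [ 1.9 -0.7  1. ] w 0.2 t 13.75
1.375 go [ 0.001 -0.066  0.001] spin 0.0238 yaw -84.5 pos [520.2 176.9 220.3] F [ 1.9 -0.7  1. ] w 0.2 t 13.75
1.4 go [ 0.002 -0.087  0.001] spin 0.0317 yaw -84.5 pos [520.2 176.9 220.3] F [ 1.9 -0.7  1. ] w 0.2 t 13.75
1.425 go [ 0.003 -0.109  0.001] spin 0.0397 yaw -84.5 pos [520.2 176.9 220.3] F [ 1.9 -0.7  1. ] w 0.2 t 13.75
1.45 go [ 0.006 -0.13   0.001] spin 0.0476 yaw -84.5 pos [520.2 176.9 220.3] F [ 1.9 -0.7  1. ] w 0.2 t 13.75
1.475 go [ 0.008 -0.152  0.001] spin 0.0556 yaw -84.5 pos [520.2 176.9 220.3] F [ 1.9 -0.7  1. ] w 0.2 t 13.75
1.5 go [ 0.011 -0.173  0.001] spin 0.0636 yaw -84.5 pos [520.2 176.9 220.3] F [ 1.9 -0.7  1. ] w 0.2 t 13.75
1.525 go [ 0.015 -0.194  0.001] spin 0.0715 yaw -84.5 pos [520.2 176.9 220.3] F [ 1.9 -0.7  1. ] w 0.2 t 13.75
1.55 go [ 0.019 -0.216  0.001] spin 0.0795 yaw -84.5 pos [520.2 176.9 220.3] F [ 1.9 -0.7  1. ] w 0.2 t 13.75
1.575 go [ 0.024 -0.237  0.001] spin 0.0874 yaw -84.5 pos [520.2 176.9 220.3] F [ 1.9 -0.7  1. ] w 0.2 t 13.75
1.6 go [ 0.03  -0.258  0.001] spin 0.0954 yaw -84.5 pos [520.2 176.9 220.3] F [ 1.9 -0.7  1. ] w 0.2 t 13.75
```

Go to about 1.58 tool angle (door lags ~0.01), slowing at the end; then lift clear and look.

```bash
python3 -m pendant '[[[0,-0.022,0,0.008,0.2],[0,-0.044,0,0.016,0.2],[0.001,-0.066,0,0.024,0.2],[0.002,-0.087,0,0.032,0.2],[0.003,-0.109,0,0.04,0.2],[0.006,-0.13,0,0.048,0.2],[0.008,-0.152,0,0.056,0.2],[0.011,-0.173,0,0.064,0.2],[0.015,-0.194,0,0.072,0.2],[0.019,-0.216,0,0.079,0.2],[0.024,-0.237,0,0.087,0.2],[0.026,-0.243,0,0.089,0.2]]]'
python3 -m pendant '[[[0,0,0,0,0.2],[0,0,0,0,0.28],[0,0,0,0,0.28],[0,0,-0.1,0,0.28],[0,0,-0.3,0,0.28],[0,0,-0.5,0,0.28],[0,0,-0.7,0,0.28],[-0.4,0,-0.75,0,0.28],[-0.8,0,-0.75,0,0.28],[-1,0,-0.75,0,0.28],[-1,0,-0.75,0,0.28],[-1,0,-0.75,0,0.28]]]'
python3 - <<'E'
from h import *
from rig import ctrl
c=ctrl.get_calibration("top")
p,d=ctrl.capture("top");P=pts(d,c)
m=(d>0)&(abs(P[...,2]-249)<8)&(P[...,0]<655)&(P[...,0]>455)&(abs(P[...,1]-215)<60)
q=P[m];print(len(q),q.min(0),q.max(0));v=cv2.fitLine(q[:,:2].astype(np.float32),cv2.DIST_HUBER,0,.01,.01).ravel();print(v,"door from y-axis",np.rad2deg(np.arctan2(v[1],v[0])))
s,_=ctrl.capture("scene");o=np.hstack([p[40:340,100:480],cv2.resize(s[140:380,60:460],(420,300))[:, :420]]);cv2.imwrite("pics/f.png",o);go(ctrl,[0,0,0],0)
E
```

```text
time_s: 14.95
eef_pos: [520.6, 226.1, 220.3]
ee_rot: [0.0, 0.996, -0.091, -0.0]
force: [0.7, -1.2, 1.3]
grip_width: 0.197
grip_force: 1.0
time_s: 16.15
eef_pos: [320.1, 262.8, 371.8]
ee_rot: [-0.001, 0.996, -0.089, 0.001]
force: [0.9, 0.4, 0.8]
grip_width: 0.278
grip_force: 0.0
388 [457.45844911 196.15059044 241.03793385] [654.90516612 243.3929843  255.3846513 ]
[ 9.8276651e-01 -1.8485141e-01  5.5514996e+02  2.1930405e+02] door from y-axis -10.652469
go [-1.358  1.582  1.852] spin -0.5576 yaw -100.4 pos [323.7 262.3 371. ] F [ 0.8 -0.3  0.1] w 0.282 t 16.25
```

View pics/f.png

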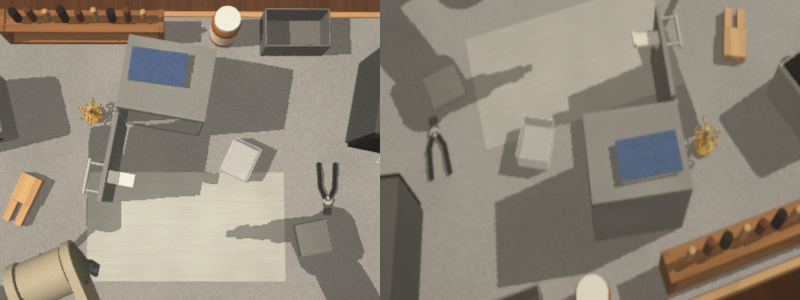

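The door stands square to the front (leaf direction −10.7° against the cabinet's −10°), with the white catch free and the bystanders where they were. The arm is clear of everything.

```bash
python3 -c "
from rig import ctrl
print(ctrl.finish_job())"
```

```text
the job is handed in; nothing more can be done
None
```

The cabinet door was drawn past its held-down catch and left standing about square to the front (within a degree or so by camera), nothing else on the bench looked moved, and the job was handed in at about 16 s.

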